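# Find the unlocked flap of the standards locker and push it open

## Robot

A 7-joint arm with a two-finger parallel gripper is mounted at the origin on a cart in front of the work surface, level with it; the furniture and walls round the work are solid. World frame = base frame: x ahead of the robot, y to its left, z up, the work surface at z = 0. Lengths are in mm, angles in rad, forces in N, time in s.
With the tool pointing down it reaches from about 400 to 875 mm from the base axis. Payload 4.4 kg.
Tool frame: the origin (TCP) lies on the centre line of the jaws, within the pads' length; the fingertips stand 11 mm ahead of it and the grasp point (between the pads) lies 8 mm behind it (ctrl.tips_ahead is the distance from the TCP to the fingertips, in mm); z points along the fingers, y is the line along which they close (so a half turn about z gives the same grasp; the last joint's range is limited). The gripper opens to 85 mm and grips with 20 to 120 N. Pads are 22 mm wide; open, the fingers measure 114 mm over their backs; the gripper's body (76 mm by 85 mm) begins 54 mm behind the grasp point. The pads swing forward as they close: fully open they stand 13 mm farther back than shut.
Start: joints at [1.267, 0.628, 0.038, 1.517, -0.027, 0.996, -0.02], TCP at [153.144, -631.716, 242.313] pointing down, gripper open.
Joint ranges: [-3.06, 3.06], [-0.37, 2.12], [-1.25, 1.32], [0.18, 2.47], [-1.1, 4.24], [0.23, 1.98], [-2.94, 2.94]. Speed limits (rad/s): [2.57, 2.57, 3.14, 3.14, 3.14, 3.14, 3.14].

## Interface

Orientations are given as [roll, pitch, yaw] about the fixed x, y, z axes, in that order (R = Rz(yaw) Ry(pitch) Rx(roll)).
In Python, from cell import ctrl, eyes, job gives the robot as it stands. The module is installed in compiled form; this text tells all that it offers.
- The arm moves only by the tool carry_out, never from a script. Its argument "moves" is a list of rows, each an object of numbers: "tx", "ty", "tz": the shift along the tool's x, y, z as a fraction of full scale; "twist": the turn about the tool's z as a fraction of full scale; "fingers": the opening, from 0 (shut) to 1 (fully open). In form: [{"tx": .., "ty": .., "tz": .., "twist": .., "fingers": ..}, ...]. A call has 1 to 12 rows; each row shifts and turns the commanded pose from where the row before left it, along the tool's axes as they then stand; what a row does not reach is not made up. Full scale, the value 1, is 0.3 m for a shift and pi rad for a turn. A row lasts 1/8 s, in which the tool goes at most 62.5 mm and 10.7 degrees, less where a joint would pass 70% of its speed; a pose out of reach is approached as far as the arm can. A call with a number of a shift or a turn outside -1 to 1 is refused whole. A call with a gripper value outside its range is refused whole. The fingers move at their own pace and stop on an object; the grip force is fixed at half the most. Time passes only in rows, so rows that do not move let the fingers close. It gives the time, the measured TCP pose, the force, the opening and the grip force at its end, in the units of the state.
- ctrl.read_state(): the state, without advancing time (a new reading comes with each control period).
- eyes.get_image(name): name is "scene" or "top" or "wrist"; returns a dict with "color" (400x640x3 uint8, blue, green, red), "fovy" (degrees; the focal length in pixels is half the picture's height over the tangent of half this angle, whatever the lens; pixels are square), "cx", "cy" (the principal point, pixels), "world_from_camera" (4x4, takes a point from camera to world coordinates). Camera axes: x right, y up, looking along -z (the intrinsics and any distortion apply to the point x, -y, -z); pixel columns grow to the right and rows downward; lengths in mm; the calibration is good to about 2 mm. The wrist camera is an equidistant fisheye: a pixel r from the principal point sees the ray r / f radians off the axis. A picture is of the moment at which its call begins. There is no depth.
- job.finish_job(): hands the job in; it is judged then, once.
The state is a dict: "clock": time; "qpos": joint angles; "qd": joint speeds; "tau": joint torques, N m; "eef_pos": TCP position; "tool_rot": TCP orientation; "force": force on the tool from outside, world axes, zero at the start; "torque": the same for the moment, N m; "width": finger opening in mm; "gripper_force": force on a finger pad.
Only numpy, scipy, OpenCV 4.12 (cv2) and the standard library are available. Lean on these libraries where they do the work, as an engineer would, in place of code of your own. Each camera call takes 0.05 s, during which the arm holds its last target. There are 200 camera calls.

## Task

One of the four identical tilting flaps on top of the white bench locker has been left unlocked, but it looks just like the others. With closed fingertips, press on the flaps' round pads in turn, without forcing the locked ones, until you find the flap that rocks; push it down by its pad until it stands wide open, and leave it so, clear of everything. Pick nothing up, and leave the other things round the locker where they are.

Things in the scene. Friction and masses are not known exactly. Their poses are not given: they have to be found in the camera images.
- locker: white bench locker, 164 (x) x 384 (y) x 85 mm high, fixed. Origin: centre of its underside; x points to its back (away from the robot within 10 degrees), y to the left along its row of flaps, z up. Four identical grey metal flaps lie flush in its flat top, 90 mm centre to centre (y = -135, -45, 45, 135 mm); the first is at the robot's right.
- pad_1 (a point): top centre of the round black rubber press pad (26 mm across, 1.5 mm proud) of the first (rightmost) flap. The flap is a plate 120 mm (x) x 74 mm (y) x 4 mm, flush with the locker's top when closed; the pad lies 38 mm behind the flap's middle, in the half away from the robot, and moves with the flap.
- flap_1 (a joint): tilt (rad) of the first (rightmost) flap about the level pin across its middle: 0 closed and flush; grows as the back half sinks into the locker and the front half rises; stop at 0.85. Locked: gives under 0.03. Unlocked: yields to 3 to 4 N at the pad and stays where left; below is room for a fingertip pressed straight down to follow to the stop (30 to 45 mm).
- pad_2 (a point): top centre of the round black rubber press pad (26 mm across, 1.5 mm proud) of the second from the right flap. The flap is a plate 120 mm (x) x 74 mm (y) x 4 mm, flush with the locker's top when closed; the pad lies 38 mm behind the flap's middle, in the half away from the robot, and moves with the flap.
- flap_2 (a joint): tilt (rad) of the second from the right flap about the level pin across its middle: 0 closed and flush; grows as the back half sinks into the locker and the front half rises; stop at 0.85. Locked: gives under 0.03. Unlocked: yields to 3 to 4 N at the pad and stays where left; below is room for a fingertip pressed straight down to follow to the stop (30 to 45 mm).
- pad_3 (a point): top centre of the round black rubber press pad (26 mm across, 1.5 mm proud) of the third from the right flap. The flap is a plate 120 mm (x) x 74 mm (y) x 4 mm, flush with the locker's top when closed; the pad lies 38 mm behind the flap's middle, in the half away from the robot, and moves with the flap.
- flap_3 (a joint): tilt (rad) of the third from the right flap about the level pin across its middle: 0 closed and flush; grows as the back half sinks into the locker and the front half rises; stop at 0.85. Locked: gives under 0.03. Unlocked: yields to 3 to 4 N at the pad and stays where left; below is room for a fingertip pressed straight down to follow to the stop (30 to 45 mm).
- pad_4 (a point): top centre of the round black rubber press pad (26 mm across, 1.5 mm proud) of the fourth (leftmost) flap. The flap is a plate 120 mm (x) x 74 mm (y) x 4 mm, flush with the locker's top when closed; the pad lies 38 mm behind the flap's middle, in the half away from the robot, and moves with the flap.
- flap_4 (a joint): tilt (rad) of the fourth (leftmost) flap about the level pin across its middle: 0 closed and flush; grows as the back half sinks into the locker and the front half rises; stop at 0.85. Locked: gives under 0.03. Unlocked: yields to 3 to 4 N at the pad and stays where left; below is room for a fingertip pressed straight down to follow to the stop (30 to 45 mm).
- septa_jar: white jar with green lid, 39 mm across, 47 high, left of the locker; bystander, leave alone. Origin: centre of its underside.
- ferrule_tin: flat round white tin, 55 mm across, 18 high, left of the locker; bystander, leave alone. Origin: centre of its underside.
- headspace_vial_1: standing glass vial, 23 mm across, 77 high, right of the locker; bystander, leave alone. Origin: centre of its underside.
- tube_union_1: small steel tube union lying flat, 16x36x14 mm, right of the locker; bystander, leave alone. Origin: centre of its underside.
- usb_stick: blue USB stick lying flat, 17x55x8 mm, in front of the locker; bystander, leave alone. Origin: centre of its underside.
- beaker_50: small glass beaker, 48 mm across, 58 high, behind the locker; bystander, leave alone. Origin: centre of its underside.
- reagent_amber_b: amber bottle with white cap, 48 mm across, 102 high, behind the locker; bystander, leave alone. Origin: centre of its underside.

How it is judged:
By the outcome, as a careful person would: the job done as asked, in the order asked, and still so for the second after the job is handed in, with the robot touching nothing.
It also fails if it takes over 45 s, if anything falls off the work surface, if the arm or the gripper's body presses on something with over 40 N, if the wrist force passes 120 N, or if a joint passes its speed limit or range.

## Working session

There is one attempt and no reset: what is moved stays moved. The work goes in short steps, Python scripts to look and compute and a tool call to move; the robot and the scene stay as the last step left them, time stands still between calls to the robot, and variables do not carry over. Pictures are saved under pics/ and viewed, at most 10 in all, crops included, and the job is handed in when it is done.

Besides the shell and the picture viewer there is one more tool, called by a JSON object that holds its "fn" and its "kwargs", one argument or row to a line. carry_out: Moves the arm, as the interface text tells. Its arguments: {"type":"object","properties":{"moves":{"type":"array","items":{"type":"object","properties":{"tx":{"type":"number","minimum":-1,"maximum":1},"ty":{"type":"number","minimum":-1,"maximum":1},"tz":{"type":"number","minimum":-1,"maximum":1},"twist":{"type":"number","minimum":-1,"maximum":1},"fingers":{"type":"number"}}}}},"required":["moves"]}

```bash
mkdir -p pics
python3 - <<'E'
from cell import ctrl,eyes
import cv2,numpy as np
s=ctrl.read_state();print(s)
for n in("top","scene"):
    d=eyes.get_image(n);cv2.imwrite(f"pics/{n}0.png",d["color"]);np.savez(f"{n}.npz",**d)
    print(n,d["fovy"],d["cx"],d["cy"],d["world_from_camera"].round(3).tolist(),d.keys())
E
```

```text
{'clock': 0.0, 'qpos': array([ 1.26719225,  0.62933921,  0.03844703,  1.5183536 , -0.0269753 ,
        0.99632275, -0.02000839]), 'qd': array([ 0.00134055,  0.00120252, -0.00084706, -0.00077161,  0.00130262,
        0.00094685,  0.00030373]), 'tau': array([-9.65282015e-04, -5.63404584e+01,  1.22634921e+00, -1.93443203e+01,
        1.11888262e-02,  1.05634847e-02,  1.13827326e-05]), 'eef_pos': array([ 152.99654541, -631.11585325,  241.39827166]), 'tool_rot': array([-3.13968850e+00,  4.83887069e-05,  2.37805402e-01]), 'force': array([0.28920927, 0.59228997, 0.10639923]), 'torque': array([-0.04528168, -0.02816892,  0.04511119]), 'gripper_force': 0.0, 'width': 85.32745851076803}
top 47.18516305212344 330.1917138042491 193.82684538253326 [[0.0, 0.997, -0.074, 477.859], [-1.0, 0.0, -0.004, 33.136], [-0.004, 0.074, 0.997, 1211.937], [0.0, 0.0, 0.0, 1.0]] dict_keys(['color', 'fovy', 'cx', 'cy', 'world_from_camera'])
scene 55.21464785800064 318.5364169710788 196.51089238785278 [[0.744, 0.265, -0.614, 12.139], [-0.668, 0.321, -0.671, -622.532], [0.019, 0.909, 0.415, 461.773], [0.0, 0.0, 0.0, 1.0]] dict_keys(['color', 'fovy', 'cx', 'cy', 'world_from_camera'])
```

View pics/top0.png

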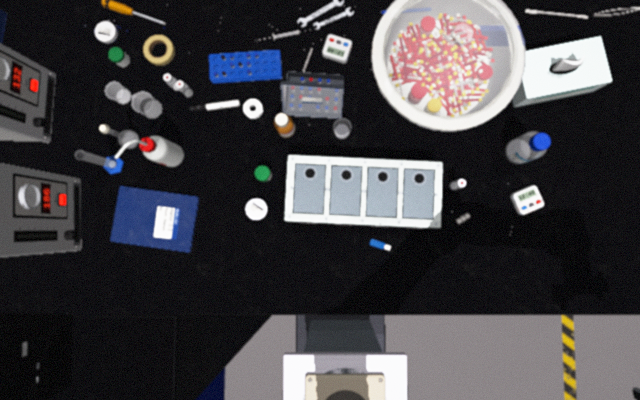

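View pics/scene0.png

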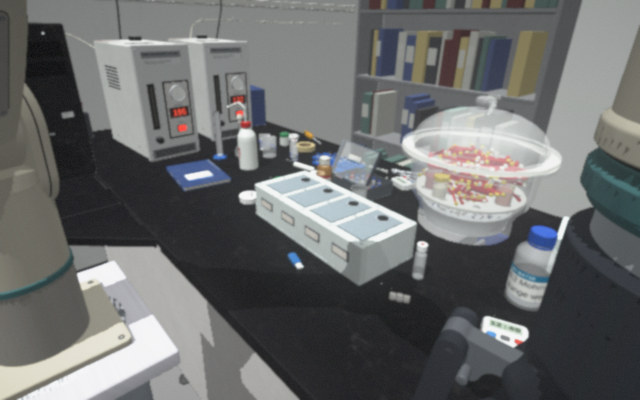

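The top view shows the locker with pads near px (419,178), (383,176), (347,174) and (310,172). A domed bowl stands behind it on the right, and small items lie around it.

```bash
cat > h.py <<'E'
import numpy as np,cv2
def ray(d,u,v,z):
    f=200/np.tan(np.radians(float(d["fovy"]))/2);T=d["world_from_camera"]
    r=T[:3,:3]@np.array([(u-d["cx"])/f,-(v-d["cy"])/f,-1]);o=T[:3,3]
    return o+r*(z-o[2])/r[2]
E
python3 - <<'E'
from h import *
def cen(d,u,v,w):
    g=cv2.cvtColor(d["color"],cv2.COLOR_BGR2GRAY).astype(float)
    p=g[v-w:v+w+1,u-w:u+w+1];m=np.clip(np.median(p)*.8-p,0,None)
    ys,xs=np.mgrid[v-w:v+w+1,u-w:u+w+1];return (m*xs).sum()/m.sum(),(m*ys).sum()/m.sum()
d=np.load("top.npz")
P=[]
for u,v in((419,178),(383,177),(347,175),(310,173)):
    c=cen(d,u,v,7);P.append(ray(d,*c,86.5));print(np.round(c,1),P[-1].round(1))
P=np.array(P);print(np.linalg.norm(np.diff(P,axis=0),axis=1),(P[3]-P[0])/270)
e=np.load("scene.npz")
for u,v in((384,217),(350,202),(320,189),(293,179)):
    c=cen(e,u,v,5);print(np.round(c,1),ray(e,*c,86.5).round(1))
for u,v in((442,163),(441,228),(285,221),(288,155)):print("corner",ray(d,u,v,85).round())
for u,v in((285,119),(342,127),(448,130),(460,184),(530,150)):print("obj",ray(d,u,v,60).round())
E
```

```text
[418.8 178. ] [ 601.  -180.9   86.5]
[382.3 176.3] [605.2 -90.8  86.5]
[345.9 174.6] [609.5  -1.   86.5]
[309.6 172.8] [614.   88.8  86.5]
[90.14383091 89.98608247 89.8731309 ] [0.04811351 0.99885254 0.        ]
[382.7 217.7] [ 599.7 -183.    86.5]
[352.4 203. ] [602.7 -91.9  86.5]
[324.6 190.2] [602.9   2.2  86.5]
[288. 174.] [600.8 145.4  86.5]
corner [ 638. -239.   85.]
corner [ 478. -234.   85.]
corner [495. 149.  85.]
corner [659. 143.  85.]
obj [755. 154.  60.]
obj [735.   8.  60.]
obj [ 727. -262.   60.]
obj [ 589. -290.   60.]
obj [ 675. -469.   60.]
```

{"fn": "carry_out", "kwargs": {
  "moves": [
    {"tx": 0.12,"ty": -0.074,"fingers": 0},
    {"tx": 0.12,"ty": -0.074,"fingers": 0},
    {"tx": 0.12,"ty": -0.074,"fingers": 0},
    {"tx": 0.12,"ty": -0.074,"fingers": 0},
    {"tx": 0.12,"ty": -0.074,"fingers": 0},
    {"tx": 0.12,"ty": -0.074,"fingers": 0},
    {"tx": 0.12,"ty": -0.074,"fingers": 0},
    {"tx": 0.12,"ty": -0.074,"fingers": 0},
    {"tx": 0.12,"ty": -0.074,"fingers": 0},
    {"tx": 0.12,"ty": -0.074,"fingers": 0},
    {"tx": 0.12,"ty": -0.074,"fingers": 0},
    {"tx": 0,"ty": 0,"fingers": 0}
  ]
}}

```text
validation failed for argument at $.mo...
```

{"fn": "carry_out", "kwargs": {
  "moves": [
    {"tx": 0.12,"ty": -0.074,"tz": 0.0,"twist": 0.0,"fingers": 0.0},
    {"tx": 0.12,"ty": -0.074,"tz": 0.0,"twist": 0.0,"fingers": 0.0}
  ]
}}

```text
clock: 0.35
eef_pos: [212.9, -570.7, 241.6]
tool_rot: [-3.141, -0.0, 0.236]
force: [0.1, 0.6, 0.6]
width: 51.5
gripper_force: 0.0
```

{"fn": "carry_out", "kwargs": {
  "moves": [
    {"tx": 0.12,"ty": -0.074,"tz": 0.0,"twist": 0.0,"fingers": 0.0},
    {"tx": 0.12,"ty": -0.074,"tz": 0.0,"twist": 0.0,"fingers": 0.0},
    {"tx": 0.12,"ty": -0.074,"tz": 0.0,"twist": 0.0,"fingers": 0.0},
    {"tx": 0.12,"ty": -0.074,"tz": 0.0,"twist": 0.0,"fingers": 0.0},
    {"tx": 0.12,"ty": -0.074,"tz": 0.0,"twist": 0.0,"fingers": 0.0},
    {"tx": 0.12,"ty": -0.074,"tz": 0.0,"twist": 0.0,"fingers": 0.0},
    {"tx": 0.12,"ty": -0.074,"tz": 0.0,"twist": 0.0,"fingers": 0.0},
    {"tx": 0.12,"ty": -0.074,"tz": 0.0,"twist": 0.0,"fingers": 0.0},
    {"tx": 0.12,"ty": -0.074,"tz": 0.0,"twist": 0.0,"fingers": 0.0},
    {"tx": 0.12,"ty": -0.074,"tz": 0.0,"twist": 0.0,"fingers": 0.0},
    {"tx": 0.12,"ty": -0.074,"tz": 0.0,"twist": 0.0,"fingers": 0.0}
  ]
}}

```text
clock: 1.72
eef_pos: [540.6, -239.9, 242.0]
tool_rot: [-3.141, 0.001, 0.238]
force: [0.8, -0.3, 0.3]
width: -0.2
gripper_force: 0.0
```

{"fn": "carry_out", "kwargs": {
  "moves": [
    {"tx": 0.0,"ty": 0.0,"tz": 0.0,"twist": 0.023,"fingers": 0.0},
    {"tx": 0.0,"ty": 0.0,"tz": 0.0,"twist": 0.023,"fingers": 0.0},
    {"tx": 0.0,"ty": 0.0,"tz": 0.0,"twist": 0.023,"fingers": 0.0},
    {"tx": 0.0,"ty": 0.0,"tz": 0.0,"twist": 0.022,"fingers": 0.0},
    {"tx": 0.0,"ty": 0.0,"tz": 0.0,"twist": 0.0,"fingers": 0.0}
  ]
}}

```text
clock: 2.35
eef_pos: [539.7, -240.8, 241.9]
tool_rot: [-3.141, 0.001, -0.047]
force: [-0.0, 0.7, -0.1]
width: -0.1
gripper_force: 0.0
```

{"fn": "carry_out", "kwargs": {
  "moves": [
    {"tx": 0.097,"ty": -0.104,"tz": 0.0,"twist": 0.0,"fingers": 0.0},
    {"tx": 0.097,"ty": -0.104,"tz": 0.0,"twist": 0.0,"fingers": 0.0},
    {"tx": 0.0,"ty": 0.0,"tz": 0.14,"twist": 0.0,"fingers": 0.0},
    {"tx": 0.0,"ty": 0.0,"tz": 0.14,"twist": 0.0,"fingers": 0.0},
    {"tx": 0.0,"ty": 0.0,"tz": 0.14,"twist": 0.0,"fingers": 0.0},
    {"tx": 0.0,"ty": 0.0,"tz": 0.0,"twist": 0.0,"fingers": 0.0}
  ]
}}

```text
clock: 3.1
eef_pos: [598.4, -180.6, 113.2]
tool_rot: [-3.14, 0.007, -0.047]
force: [-0.3, 0.3, 0.9]
width: 0.1
gripper_force: 0.0
```

Run:
```python
from cell import eyes
import cv2
a=eyes.get_image("top")["color"][130:250,260:460];b=eyes.get_image("wrist")["color"]
cv2.imwrite("pics/a1.png",cv2.vconcat([cv2.resize(a,(640,384))[:200],cv2.resize(b,(640,400))]))
```

```text
(no output)
```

View pics/a1.png

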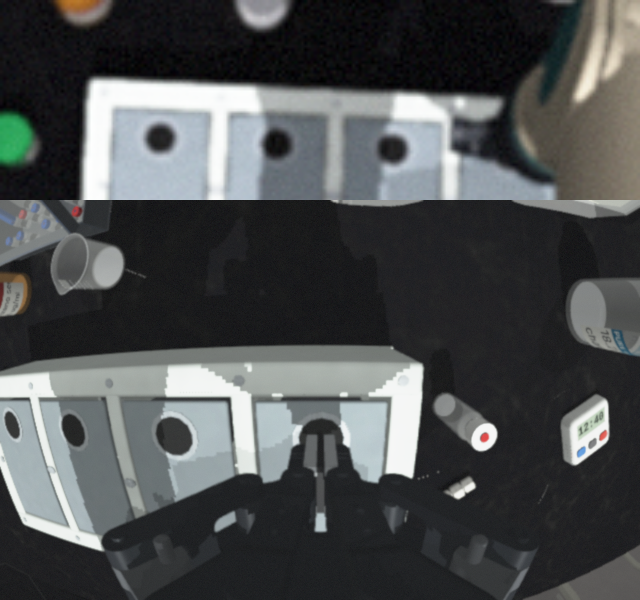

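The wrist view shows the closed fingertips at (320,440), over pad 1 at (321,430), so they're aligned. I'll lower gently.

{"fn": "carry_out", "kwargs": {
  "moves": [
    {"tx": 0.006,"ty": 0.0,"tz": 0.02,"twist": 0.0,"fingers": 0.0},
    {"tx": 0.0,"ty": 0.0,"tz": 0.02,"twist": 0.0,"fingers": 0.0},
    {"tx": 0.0,"ty": 0.0,"tz": 0.0,"twist": 0.0,"fingers": 0.0},
    {"tx": 0.0,"ty": 0.0,"tz": 0.0,"twist": 0.0,"fingers": 0.0}
  ]
}}

```text
clock: 3.7
eef_pos: [603.0, -181.6, 104.6]
tool_rot: [3.142, -0.0, -0.048]
force: [0.2, 0.4, 0.2]
width: -0.0
gripper_force: 0.0
```

{"fn": "carry_out", "kwargs": {
  "moves": [
    {"tx": -0.004,"ty": 0.0,"tz": 0.018,"twist": 0.0,"fingers": 0.0},
    {"tx": 0.0,"ty": 0.0,"tz": 0.004,"twist": 0.0,"fingers": 0.0},
    {"tx": 0.0,"ty": 0.0,"tz": 0.0,"twist": 0.0,"fingers": 0.0}
  ]
}}

```text
clock: 4.08
eef_pos: [601.6, -181.5, 97.5]
tool_rot: [-3.142, 0.0, -0.048]
force: [0.4, -0.6, 0.7]
width: 0.0
gripper_force: 0.0
```

{"fn": "carry_out", "kwargs": {
  "moves": [
    {"tx": 0.0,"ty": 0.0,"tz": 0.003,"twist": 0.0,"fingers": 0.0},
    {"tx": 0.0,"ty": 0.0,"tz": 0.0,"twist": 0.0,"fingers": 0.0}
  ]
}}

```text
clock: 4.32
eef_pos: [601.9, -181.5, 97.0]
tool_rot: [3.142, -0.0, -0.048]
force: [-0.1, 0.4, 2.5]
width: 0.1
gripper_force: 1.0
```

Contact at TCP z of about 97.

{"fn": "carry_out", "kwargs": {
  "moves": [
    {"tx": 0.0,"ty": 0.0,"tz": 0.003,"twist": 0.0,"fingers": 0.0},
    {"tx": 0.0,"ty": 0.0,"tz": 0.0,"twist": 0.0,"fingers": 0.0}
  ]
}}

```text
clock: 4.58
eef_pos: [601.9, -181.5, 96.9]
tool_rot: [3.142, -0.001, -0.048]
force: [-2.0, 0.5, 8.7]
width: -0.1
gripper_force: 3.8
```

{"fn": "carry_out", "kwargs": {
  "moves": [
    {"tx": 0.0,"ty": 0.0,"tz": 0.003,"twist": 0.0,"fingers": 0.0},
    {"tx": 0.0,"ty": 0.0,"tz": 0.0,"twist": 0.0,"fingers": 0.0}
  ]
}}

```text
clock: 4.82
eef_pos: [601.9, -181.6, 96.8]
tool_rot: [3.142, -0.001, -0.048]
force: [-4.0, 0.9, 14.1]
width: -0.1
gripper_force: 6.6
```

Flap 1 is stiff at 14 N, so it's locked. Next is pad 2.

{"fn": "carry_out", "kwargs": {
  "moves": [
    {"tx": 0.0,"ty": 0.0,"tz": -0.05,"twist": 0.0,"fingers": 0.0},
    {"tx": 0.0,"ty": -0.1,"tz": 0.0,"twist": 0.0,"fingers": 0.0},
    {"tx": 0.0,"ty": -0.1,"tz": 0.0,"twist": 0.0,"fingers": 0.0},
    {"tx": 0.0,"ty": -0.1,"tz": 0.0,"twist": 0.0,"fingers": 0.0},
    {"tx": 0.0,"ty": 0.0,"tz": 0.02,"twist": 0.0,"fingers": 0.0},
    {"tx": 0.0,"ty": 0.0,"tz": 0.018,"twist": 0.0,"fingers": 0.0},
    {"tx": 0.0,"ty": 0.0,"tz": 0.0,"twist": 0.0,"fingers": 0.0}
  ]
}}

```text
clock: 5.7
eef_pos: [605.5, -93.3, 98.1]
tool_rot: [3.141, 0.001, -0.05]
force: [-0.5, 0.5, 0.6]
width: 0.4
gripper_force: 0.0
```

{"fn": "carry_out", "kwargs": {
  "moves": [
    {"tx": 0.0,"ty": 0.0,"tz": 0.003,"twist": 0.0,"fingers": 0.0},
    {"tx": 0.0,"ty": 0.0,"tz": 0.003,"twist": 0.0,"fingers": 0.0},
    {"tx": 0.0,"ty": 0.0,"tz": 0.0,"twist": 0.0,"fingers": 0.0}
  ]
}}

```text
clock: 6.08
eef_pos: [606.2, -92.5, 97.1]
tool_rot: [3.141, -0.001, -0.049]
force: [-0.4, -1.4, 2.4]
width: 0.0
gripper_force: 0.9
```

{"fn": "carry_out", "kwargs": {
  "moves": [
    {"tx": 0.0,"ty": 0.0,"tz": 0.004,"twist": 0.0,"fingers": 0.0},
    {"tx": 0.0,"ty": 0.0,"tz": 0.0,"twist": 0.0,"fingers": 0.0}
  ]
}}

```text
clock: 6.32
eef_pos: [606.3, -92.3, 96.9]
tool_rot: [3.141, -0.001, -0.049]
force: [-2.2, -1.6, 9.5]
width: 0.0
gripper_force: 4.6
```

{"fn": "carry_out", "kwargs": {
  "moves": [
    {"tx": 0.0,"ty": 0.0,"tz": 0.002,"twist": 0.0,"fingers": 0.0},
    {"tx": 0.0,"ty": 0.0,"tz": 0.0,"twist": 0.0,"fingers": 0.0}
  ]
}}

```text
clock: 6.58
eef_pos: [606.3, -92.4, 96.8]
tool_rot: [3.141, -0.001, -0.049]
force: [-2.6, -2.3, 12.6]
width: -0.2
gripper_force: 6.6
```

Flap 2 is locked too. Next is pad 3, at (609.5, -1).

{"fn": "carry_out", "kwargs": {
  "moves": [
    {"tx": 0.0,"ty": 0.0,"tz": -0.05,"twist": 0.0,"fingers": 0.0},
    {"tx": -0.002,"ty": -0.102,"tz": 0.0,"twist": 0.0,"fingers": 0.0},
    {"tx": 0.0,"ty": -0.102,"tz": 0.0,"twist": 0.0,"fingers": 0.0},
    {"tx": 0.0,"ty": -0.1,"tz": 0.0,"twist": 0.0,"fingers": 0.0},
    {"tx": 0.0,"ty": 0.0,"tz": 0.02,"twist": 0.0,"fingers": 0.0},
    {"tx": 0.0,"ty": 0.0,"tz": 0.018,"twist": 0.0,"fingers": 0.0},
    {"tx": 0.0,"ty": 0.0,"tz": 0.0,"twist": 0.0,"fingers": 0.0}
  ]
}}

```text
clock: 7.45
eef_pos: [609.4, -2.1, 98.1]
tool_rot: [3.141, 0.001, -0.05]
force: [-0.4, 0.1, 0.1]
width: -0.3
gripper_force: 0.0
```

{"fn": "carry_out", "kwargs": {
  "moves": [
    {"tx": 0.0,"ty": 0.0,"tz": 0.003,"twist": 0.0,"fingers": 0.0},
    {"tx": 0.0,"ty": 0.0,"tz": 0.003,"twist": 0.0,"fingers": 0.0},
    {"tx": 0.0,"ty": 0.0,"tz": 0.0,"twist": 0.0,"fingers": 0.0}
  ]
}}

```text
clock: 7.82
eef_pos: [610.1, -1.3, 97.1]
tool_rot: [3.141, -0.001, -0.049]
force: [0.1, -1.1, 2.1]
width: 0.1
gripper_force: 1.0
```

{"fn": "carry_out", "kwargs": {
  "moves": [
    {"tx": 0.0,"ty": 0.0,"tz": 0.004,"twist": 0.0,"fingers": 0.0},
    {"tx": 0.0,"ty": 0.0,"tz": 0.0,"twist": 0.0,"fingers": 0.0}
  ]
}}

```text
clock: 8.07
eef_pos: [610.2, -1.0, 95.8]
tool_rot: [3.141, -0.001, -0.048]
force: [0.0, -1.9, 2.6]
width: -0.3
gripper_force: 1.4
```

{"fn": "carry_out", "kwargs": {
  "moves": [
    {"tx": 0.0,"ty": 0.0,"tz": 0.005,"twist": 0.0,"fingers": 0.0},
    {"tx": 0.0,"ty": 0.0,"tz": 0.005,"twist": 0.0,"fingers": 0.0},
    {"tx": 0.0,"ty": 0.0,"tz": 0.0,"twist": 0.0,"fingers": 0.0}
  ]
}}

```text
clock: 8.45
eef_pos: [610.1, -0.4, 92.5]
tool_rot: [-3.141, -0.0, -0.048]
force: [0.8, -2.2, 1.2]
width: 0.2
gripper_force: 1.1
```

Flap 3 rocks. I'll push it down in stages.

{"fn": "carry_out", "kwargs": {
  "moves": [
    {"tx": 0.0,"ty": 0.0,"tz": 0.01,"twist": 0.0,"fingers": 0.0},
    {"tx": 0.0,"ty": 0.0,"tz": 0.01,"twist": 0.0,"fingers": 0.0},
    {"tx": 0.0,"ty": 0.0,"tz": 0.01,"twist": 0.0,"fingers": 0.0},
    {"tx": 0.0,"ty": 0.0,"tz": 0.01,"twist": 0.0,"fingers": 0.0},
    {"tx": 0.0,"ty": 0.0,"tz": 0.01,"twist": 0.0,"fingers": 0.0},
    {"tx": 0.0,"ty": 0.0,"tz": 0.0,"twist": 0.0,"fingers": 0.0}
  ]
}}

```text
clock: 9.2
eef_pos: [609.8, 0.1, 77.2]
tool_rot: [-3.141, 0.0, -0.048]
force: [-0.0, 0.4, 0.1]
width: 0.3
gripper_force: 0.2
```

{"fn": "carry_out", "kwargs": {
  "moves": [
    {"tx": 0.0,"ty": 0.0,"tz": 0.01,"twist": 0.0,"fingers": 0.0},
    {"tx": 0.0,"ty": 0.0,"tz": 0.01,"twist": 0.0,"fingers": 0.0},
    {"tx": 0.0,"ty": 0.0,"tz": 0.0,"twist": 0.0,"fingers": 0.0}
  ]
}}

```text
clock: 9.57
eef_pos: [609.9, -0.4, 71.3]
tool_rot: [-3.142, -0.0, -0.048]
force: [1.5, 1.0, 0.3]
width: 0.0
gripper_force: 0.4
```

{"fn": "carry_out", "kwargs": {
  "moves": [
    {"tx": 0.0,"ty": 0.0,"tz": 0.01,"twist": 0.0,"fingers": 0.0},
    {"tx": 0.0,"ty": 0.0,"tz": 0.007,"twist": 0.0,"fingers": 0.0},
    {"tx": 0.0,"ty": 0.0,"tz": 0.0,"twist": 0.0,"fingers": 0.0}
  ]
}}

```text
clock: 9.95
eef_pos: [609.8, -0.6, 66.2]
tool_rot: [3.141, 0.0, -0.048]
force: [0.5, -0.6, 0.0]
width: -0.1
gripper_force: 0.4
```

Run:
```python
from cell import eyes
import cv2
a=eyes.get_image("scene")["color"][140:290,220:440];b=eyes.get_image("wrist")["color"]
cv2.imwrite("pics/a2.png",cv2.hconcat([cv2.resize(a,(400,273)),cv2.resize(b,(400,250))[0:250]] if 0 else [cv2.resize(a,(400,400)),b[:,120:520]]))
```

```text
(no output)
```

View pics/a2.png

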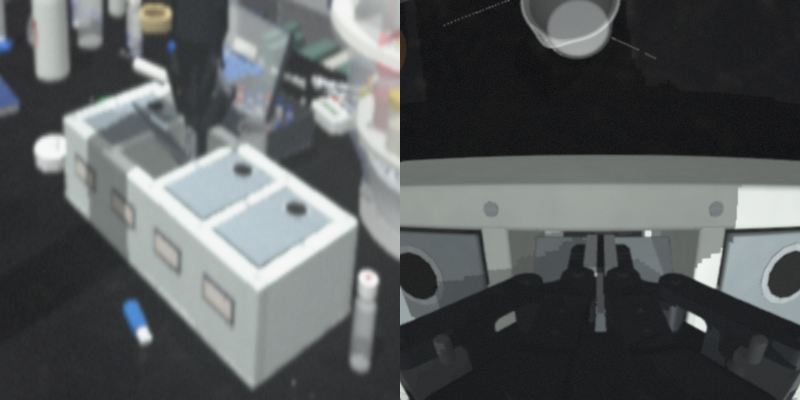

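Flap 3 is clearly tilted, with its front edge raised. I'll continue to the stop.

{"fn": "carry_out", "kwargs": {
  "moves": [
    {"tx": 0.0,"ty": 0.0,"tz": 0.007,"twist": 0.0,"fingers": 0.0},
    {"tx": 0.0,"ty": 0.0,"tz": 0.0,"twist": 0.0,"fingers": 0.0}
  ]
}}

```text
clock: 10.3
eef_pos: [609.9, -0.5, 64.3]
tool_rot: [3.142, -0.0, -0.048]
force: [1.7, -0.2, 0.4]
width: 0.2
gripper_force: 0.7
```

{"fn": "carry_out", "kwargs": {
  "moves": [
    {"tx": 0.0,"ty": 0.0,"tz": 0.007,"twist": 0.0,"fingers": 0.0},
    {"tx": 0.0,"ty": 0.0,"tz": 0.0,"twist": 0.0,"fingers": 0.0}
  ]
}}

```text
clock: 10.55
eef_pos: [610.3, -0.5, 62.4]
tool_rot: [-3.142, -0.001, -0.048]
force: [1.2, -0.2, 2.5]
width: 0.1
gripper_force: 1.4
```

{"fn": "carry_out", "kwargs": {
  "moves": [
    {"tx": 0.0,"ty": 0.0,"tz": 0.007,"twist": 0.0,"fingers": 0.0},
    {"tx": 0.0,"ty": 0.0,"tz": 0.0,"twist": 0.0,"fingers": 0.0}
  ]
}}

```text
clock: 10.8
eef_pos: [611.4, -0.6, 61.0]
tool_rot: [-3.141, -0.003, -0.048]
force: [2.0, -0.2, 4.6]
width: 0.6
gripper_force: 2.7
```

{"fn": "carry_out", "kwargs": {
  "moves": [
    {"tx": 0.0,"ty": 0.0,"tz": 0.004,"twist": 0.0,"fingers": 0.0},
    {"tx": 0.0,"ty": 0.0,"tz": 0.0,"twist": 0.0,"fingers": 0.0}
  ]
}}

```text
clock: 11.05
eef_pos: [612.0, -0.6, 60.3]
tool_rot: [-3.141, -0.005, -0.048]
force: [2.5, -0.9, 7.8]
width: -0.0
gripper_force: 3.6
```

{"fn": "carry_out", "kwargs": {
  "moves": [
    {"tx": 0.0,"ty": 0.0,"tz": 0.005,"twist": 0.0,"fingers": 0.0},
    {"tx": 0.0,"ty": 0.0,"tz": 0.0,"twist": 0.0,"fingers": 0.0}
  ]
}}

```text
clock: 11.3
eef_pos: [612.8, -0.6, 59.3]
tool_rot: [-3.141, -0.006, -0.048]
force: [3.9, -0.3, 10.5]
width: 0.1
gripper_force: 4.4
```

{"fn": "carry_out", "kwargs": {
  "moves": [
    {"tx": 0.0,"ty": 0.0,"tz": -0.1,"twist": 0.0,"fingers": 0.0},
    {"tx": 0.0,"ty": 0.0,"tz": -0.15,"twist": 0.0,"fingers": 0.0},
    {"tx": 0.0,"ty": 0.0,"tz": -0.15,"twist": 0.0,"fingers": 0.0},
    {"tx": 0.0,"ty": 0.0,"tz": -0.15,"twist": 0.0,"fingers": 0.0},
    {"tx": 0.0,"ty": 0.0,"tz": 0.0,"twist": 0.0,"fingers": 0.0},
    {"tx": 0.0,"ty": 0.0,"tz": 0.0,"twist": 0.0,"fingers": 0.0}
  ]
}}

```text
clock: 12.05
eef_pos: [608.6, -0.3, 221.5]
tool_rot: [3.142, 0.003, -0.048]
force: [-0.0, 0.0, -0.4]
width: 0.3
gripper_force: 0.0
```

Run:
```python
from cell import eyes
import cv2
a=eyes.get_image("scene")["color"][140:290,220:440];b=eyes.get_image("wrist")["color"]
cv2.imwrite("pics/a3.png",cv2.hconcat([cv2.resize(a,(400,400)),b[:,120:520]]))
```

```text
(no output)
```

View pics/a3.png

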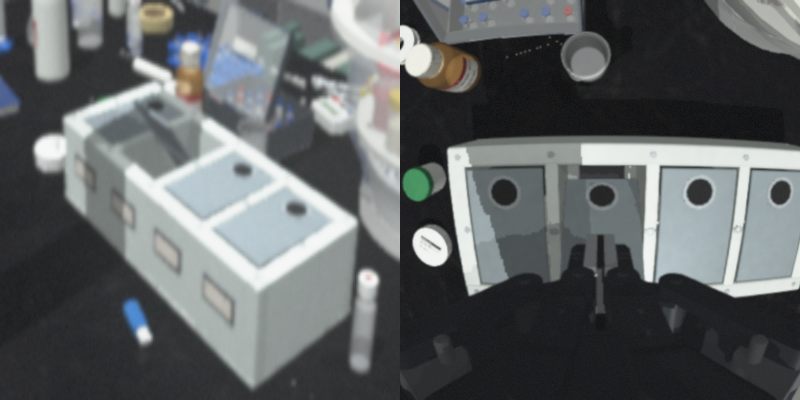

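The flap stands open and the arm is clear. I'll work out the tilt from the pad's wrist pixel, full frame about (321,195).

Run:
```python
from cell import eyes
from h import *
d=eyes.get_image("wrist");T=np.linalg.inv(d["world_from_camera"]);f=200/np.tan(np.radians(d["fovy"])/2)
def proj(p):
    q=T@np.r_[p,1];x,y,z=q[0],-q[1],-q[2];th=np.arctan2(np.hypot(x,y),z);r=f*th/np.hypot(x,y)
    return np.round([d["cx"]+x*r,d["cy"]+y*r],1)
ex=np.array([.9988,-.048,0]);z=np.array([0,0,1.]);piv=np.array([609.5,-1,83])-38*ex
for a in(0,.5,.6,.7,.8,.85):
    R=lambda u,w:piv+ex*(u*np.cos(a)+w*np.sin(a))+z*(w*np.cos(a)-u*np.sin(a))
    print(a,"pad",proj(R(38,3.5)),"backedge",proj(R(60,2)),"front",proj(R(-60,2)))
print("pad2",proj([605.2,-90.8,86.5]),"pad4",proj([614,88.8,86.5]))
```

```text
0 pad [320.8 189.2] backedge [320.8 164.3] front [320.7 284.5]
0.5 pad [320.8 187.5] backedge [320.7 165.9] front [320.8 293.1]
0.6 pad [320.7 188.4] backedge [320.7 168. ] front [320.8 293.1]
0.7 pad [320.7 189.6] backedge [320.7 170.6] front [320.9 292.4]
0.8 pad [320.7 191.2] backedge [320.7 173.6] front [320.9 290.9]
0.85 pad [320.7 192.1] backedge [320.7 175.2] front [320.9 289.9]
pad2 [419.3 189.5] pad4 [222.2 189.3]
```

```bash
python3 -c "
from cell import job;print(job.finish_job())"
```

```text
the job is handed in; nothing more can be done
None
```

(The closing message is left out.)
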